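# Sweep the bottle caps into the tray

### The job

Tidy the lunch table: with the fingertips, sweep the three loose white bottle caps across the table top and in through the open front of the low steel tray, until all three lie flat and completely inside it. Only push them along the table, never pick them up, and leave the salt shaker, the spice jar, the jar lid and the crockery where they are.

Things in the scene. Friction and masses are not known exactly. Their poses are not given: they have to be found in the camera images.
- tray: open-fronted steel tray fixed to the table: three walls 25 mm high, 4 mm thick, round a floor 180 mm wide (x) and 130 mm deep (y), level with the table (z 0), no lip. Origin: middle of the floor. Open mouth at y = -65 mm, facing its -y; inner face of back wall y = +65, of side walls x = -90 and +90 mm. Wire handle stands out 25 mm behind the back wall
- cap_a: white plastic screw cap of a wide-necked bottle (one of three alike), a ribbed solid disc 38 mm in diameter and 16 mm high, about 15 g, loose, lying flat on the table; origin at the centre of its underside, z up
- cap_b: white plastic screw cap of a wide-necked bottle (one of three alike), a ribbed solid disc 38 mm in diameter and 16 mm high, about 15 g, loose, lying flat on the table; origin at the centre of its underside, z up
- cap_c: white plastic screw cap of a wide-necked bottle (one of three alike), a ribbed solid disc 38 mm in diameter and 16 mm high, about 15 g, loose, lying flat on the table; origin at the centre of its underside, z up
- salt: white ceramic salt shaker, round, 44 mm in diameter, 50 mm high, standing on the table; origin at the centre of its underside. To be left alone
- jarlid: flat brass-coloured lid of a jar, a disc 64 mm in diameter and 12 mm high, lying on the table; origin at the centre of its underside. Not a bottle cap: to be left alone
- spice: small spice jar with a black lid, 50 mm in diameter, 50 mm high, standing on the table; origin at the centre of its underside. To be left alone
- tumbler: drinking glass, 72 mm in diameter, 110 mm high, on the far side of the table; origin at the centre of its underside. To be left alone
- mug: white mug, 82 mm in diameter, 95 mm high, with a handle, on the far side of the table; origin at the centre of its underside. To be left alone
- bowl: blue ceramic bowl, 140 mm in diameter, 55 mm high, beyond the tray; origin at the centre of its underside. To be left alone
Mind the look-alikes: they are no part of the job. Leave any purple or red look-alike of the cap_a alone.

How it is judged:
At the end, for the whole second after the job is handed in: All three caps lie flat and at rest on the tray's floor, between its side walls and wholly past the mouth (rim at most 3 mm outside). No cap was ever lifted 20 mm; no other listed thing was shifted by more than 15 mm or tipped (y of cap_a in the frame of tray between -0.049 and 0.065 m and x of cap_a in the frame of tray between -0.09 and 0.09 m and height (world z) of each of cap_a, cap_b, cap_c below 0.006 m and angle between each of cap_a, cap_b, cap_c's own z axis and vertical below 0.15 rad and linear speed of each of cap_a, cap_b, cap_c below 0.01 m/s and y of cap_b in the frame of tray between -0.049 and 0.065 m and x of cap_b in the frame of tray between -0.09 and 0.09 m and y of cap_c in the frame of tray between -0.049 and 0.065 m and x of cap_c in the frame of tray between -0.09 and 0.09 m); the robot touches nothing.
It fails at once if a bottle cap is lifted off the table (height (world z) of any of cap_a, cap_b, cap_c above 0.02 m).
It fails at once if another thing on the table is shifted by more than 15 mm (distance of any of salt, jarlid, spice, tumbler, mug, bowl from where it was at the start of the episode above 0.015 m).
It fails at once if another thing on the table is tipped (angle between any of salt, jarlid, spice, tumbler, mug, bowl's own z axis and vertical above 0.35 rad).
It also fails if it takes over 64 s, if anything falls off the work surface, if the arm or the gripper's body presses on something with over 40 N, if the wrist force passes 120 N, or if a joint passes its speed limit or range.

### The arm

A 6-joint arm with a two-finger parallel gripper is mounted at the origin on the work surface. World frame = base frame: x ahead of the robot, y to its left, z up, the work surface at z = 0. Lengths are in m, angles in rad, forces in N, time in s.
With the tool pointing down it reaches from about 0.3 to 0.825 m from the base axis. Payload 5.4 kg.
Tool frame: the origin (TCP) lies midway between the tips of the shut fingers; the grasp point (between the pads) lies 19 mm behind it; z points along the fingers, y is the direction in which the jaws open and shut (so a half turn about z gives the same grasp; the last joint's range is limited). The gripper opens to 92 mm and grips with 3 to 60 N. Pads are 20 mm wide; open, the fingers measure 128 mm over their backs; the gripper's body (75 mm by 189 mm) begins 69 mm behind the grasp point.
Start: joints at [1.139, 0.158, 1.597, -0, 1.386, -0.21], TCP at [0.127, 0.561, 0.215] pointing down, gripper open.
Joint ranges: [-2.91, 2.91], [-0.94, 2.29], [0.18, 2.7], [-1.29, 4.43], [0.17, 2.64], [-3, 3]. Speed limits (rad/s): [2.57, 2.57, 3.14, 3.14, 3.14, 3.14].

### API

Orientations are given as a 3x3 rotation matrix whose columns are the frame's x, y, z axes.
In Python, from cell import monitor, eyes, job_done gives the robot as it stands.
- The arm moves only by the tool arm_command, never from a script. Its argument "targets" is one flat list of numbers, 4 for each row, row after row: the shift along the tool's x, y, z in mm, then the turn about the tool's z in rad. A call has 1 to 12 rows; each row is the pose to reach, as a shift and turn from the pose measured when the call began, along the tool's axes at that moment; what a row does not reach only later rows make up. A row lasts 1/8 s, in which the tool goes at most 62.5 mm and 10.7 degrees, less where a joint would pass 70% of its speed; a pose out of reach is approached as far as the arm can. A call with a gripper value outside its range is refused whole. "hand" is the finger opening in mm, from 0 to 91.9, set as the call begins (left out, the last holds). The fingers move at their own pace and stop on an object; the grip force is fixed at half the most. Time passes only in rows, so rows that repeat a pose let the fingers close. It gives the time, the measured TCP pose, the force and the opening at its end, in the units of the state.
- monitor.get_obs(): the state, without advancing time (a new reading comes with each control period).
- eyes.snapshot(name): name is "side" or "top"; returns (picture, depth): 420x560x3 uint8, red, green, blue; 420x560 float32, m along the optical axis (not along the pixel's ray), 0 where there is no reading.
- eyes.camera_model(name): a dict with "fovy" (degrees; the focal length in pixels is half the picture's height over the tangent of half this angle, whatever the lens; pixels are square), "cx", "cy" (the principal point, pixels), "rvec" (rotation vector, rad) and "tvec" (3), from world to camera coordinates, as OpenCV has them. Camera axes: x right, y down, z forward; pixel columns grow to the right and rows downward; lengths in m; the calibration is good to about 2 mm. A picture is of the moment at which its call begins. camera_model takes no time and is no camera call.
- job_done(): hands the job in, once; it reports no verdict.
The state is a dict: "t": time; "q": joint angles; "joint_vel": joint speeds; "tau": joint torques, N m; "tool_pos": TCP position; "orientation": TCP orientation; "wrist_force": force on the tool from outside, world axes, zero at the start; "ft_torque": the same for the moment, N m; "width": finger opening in m.
Only numpy, scipy, OpenCV 4.12 (cv2) and the standard library are available. Lean on these libraries where they do the work, as an engineer would, in place of code of your own. Each camera call takes 0.05 s, during which the arm holds its last target.

## Working session

There is one attempt and no reset: what is moved stays moved. The work goes in short steps, Python scripts to look and compute and a tool call to move; the robot and the scene stay as the last step left them, time stands still between calls to the robot, and variables do not carry over. Pictures are saved under pics/ and viewed, and the job is handed in when it is done.

Besides the shell and the picture viewer there is one more tool, called after "Call:" as a command line: name --argument value ..., lists and objects as JSON in quotes. arm_command: Moves the arm, as the interface text tells. Its arguments: {"type":"object","properties":{"targets":{"type":"array"},"hand":{"type":"number"}},"required":["targets"]}

```bash
mkdir -p pics; cat > h.py <<'E'
import numpy as np, cv2
from cell import monitor, eyes, job_done
def snap(n,f):
    p,d=eyes.snapshot(n); cv2.imwrite('pics/'+f,cv2.cvtColor(p,cv2.COLOR_RGB2BGR)); np.save('pics/'+f+'.npy',d); return p,d
def cam(n):
    c=eyes.camera_model(n); f=210/np.tan(np.radians(c['fovy'])/2)
    R=cv2.Rodrigues(np.array(c['rvec'],float))[0]; return f,c['cx'],c['cy'],R,np.array(c['tvec'],float).ravel()
def ray(n,u,v,z):
    f,cx,cy,R,t=cam(n); o=-R.T@t; d=R.T@np.array([(u-cx)/f,(v-cy)/f,1]); return o+d*(z-o[2])/d[2]
def proj(n,P):
    f,cx,cy,R,t=cam(n); p=R@np.array(P)+t; return p[:2]/p[2]*f+[cx,cy]
E
python3 - <<'E'
from h import *
for n in('top','side'): snap(n,n+'0.png'); print(eyes.camera_model(n))
o=monitor.get_obs(); print(o['tool_pos'],o['orientation'],o['t'],o['width'])
E
```

```text
{'fovy': 46.117407128357605, 'cx': 280.2248828481597, 'cy': 210.11221266356898, 'rvec': array([ 2.14330041, -2.10497001,  0.20359819]), 'tvec': array([0.11340287, 0.56271763, 1.38183965])}
{'fovy': 50.45945132602313, 'cx': 278.951568543683, 'cy': 208.34552233212742, 'rvec': array([ 2.2415161 , -0.41489069,  0.18676675]), 'tvec': array([-0.48237535,  0.25472443,  0.86080289])}
[0.1262909  0.56040124 0.21375049] [[-9.75513398e-01  2.19939108e-01 -6.31144994e-04]
 [ 2.19939824e-01  9.75512308e-01 -1.48701803e-03]
 [ 2.88636292e-04 -1.58941993e-03 -9.99998695e-01]] 0.1 0.09197842270981013
```

View pics/top0.png

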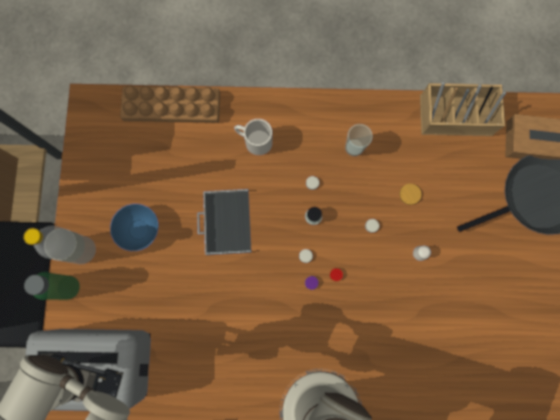

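View pics/side0.png

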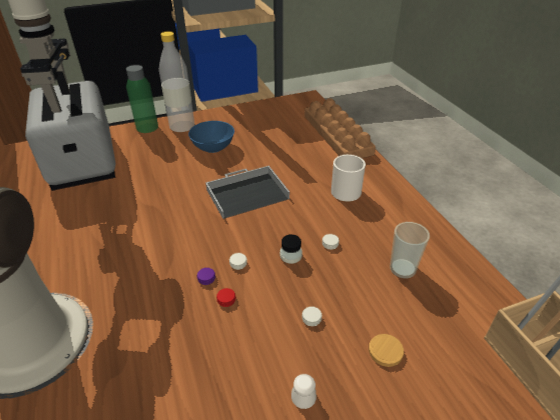

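Candidates: white discs at top-view (313,183), (372,226) and (306,256). Look-alikes are the salt shaker (422,253), purple cap (312,283), red cap (336,274), brass lid (411,194) and spice jar (315,215). I'm choosing the three flat white discs and checking them in a crop.

```bash
python3 - <<'E'
from h import *
im=cv2.imread('pics/top0.png'); c=im[160:310,190:440]; cv2.imwrite('pics/crop0.png',cv2.resize(c,(800,480),interpolation=cv2.INTER_CUBIC))
def meas(n,im,boxes,z):
    hsv=cv2.cvtColor(im,cv2.COLOR_BGR2HSV); m=((hsv[...,1]<70)&(hsv[...,2]>130)).astype(np.uint8)
    for (u,v) in boxes:
        k=np.zeros_like(m);k[v-14:v+14,u-14:u+14]=1; mm=cv2.moments(m*k,True)
        uu,vv=mm['m10']/mm['m00'],mm['m01']/mm['m00']; print(n,(u,v),mm['m00'],np.round([uu,vv],1),np.round(ray(n,uu,vv,z),4))
meas('top',im,[(313,183),(372,226),(306,256),(422,253)],.013)
meas('side',cv2.imread('pics/side0.png'),[(331,242),(312,316),(238,261)],.011)
for nm,u,v,z in [('salt',424,252,.05),('spice',315,214,.05),('jarlid',411,194,.012),('purple',312,283,.014),('red',336,274,.014),('mouthL',250,190,.025),('mouthR',252,253,.025),('backL',205,191,.025),('backR',206,254,.025),('tumbler',359,136,.11),('mug',259,132,.095)]:
    print(nm,np.round(ray('top',u,v,z),3))
E
```

```text
top (313, 183) 134.0 [312.1 182.3] [0.6554 0.0285 0.013 ]
top (372, 226) 146.0 [371.8 225.2] [ 0.5276 -0.1497  0.013 ]
top (306, 256) 142.0 [305.5 255.6] [0.4334 0.0469 0.013 ]
top (422, 253) 197.0 [421.6 252.4] [ 0.449  -0.2951  0.013 ]
side (331, 242) 204.0 [330.1 241. ] [0.6557 0.0275 0.011 ]
side (312, 316) 303.0 [311.5 315.9] [ 0.5281 -0.151   0.011 ]
side (238, 261) 220.0 [237.6 260.7] [0.434  0.0456 0.011 ]
salt [ 0.446 -0.291  0.05 ]
spice [0.551 0.022 0.05 ]
jarlid [ 0.625 -0.27   0.012]
purple [0.354 0.027 0.014]
red [ 0.381 -0.043  0.014]
mouthL [0.625 0.215 0.025]
mouthR [0.437 0.204 0.025]
backL [0.62  0.349 0.025]
backR [0.432 0.337 0.025]
tumbler [ 0.771 -0.099  0.11 ]
mug [0.783 0.189 0.095]
```

View pics/crop0.png

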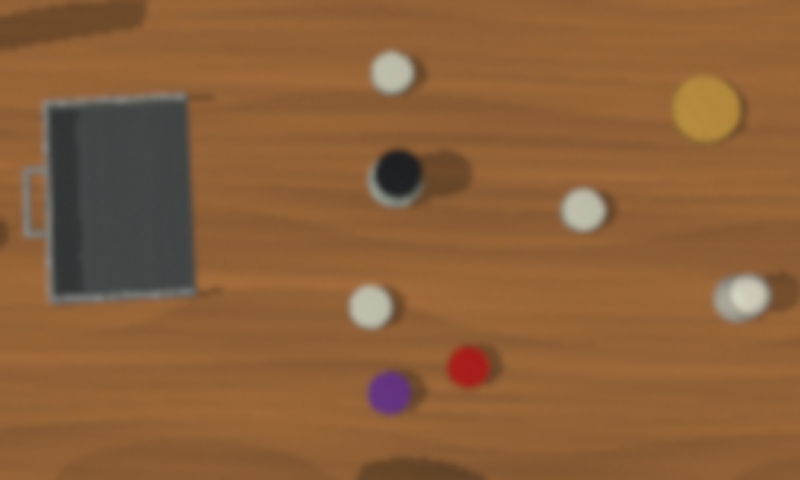

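The crop shows three plain white discs, clearly different from the salt shaker with its tapered top. Both views agree on their positions to about 1.5 mm. I'll push each cap with the two fingertips slightly apart, like a V, in the order C, A, B. Next is a planner that prints the rows.

```bash
cat >> h.py <<'E'
def rows(poses):
    """poses: list of (x,y,z,yawdeg of tool x). prints rows in present tool frame"""
    o=monitor.get_obs(); R=np.array(o['orientation']); p=np.array(o['tool_pos']); y0=np.arctan2(R[1,0],R[0,0])
    out=[]
    for x,y,z,h in poses:
        s=R.T@(np.array([x,y,z])-p)*1000; a=-((np.radians(h)-y0+np.pi)%(2*np.pi)-np.pi)
        out.append('%d,%d,%d,%.2f'%(*np.round(s),a))
    print('t',round(o['t'],2),'pos',p.round(4),'yaw',np.degrees(y0).round(1),'w',o['width']); 
    for i in range(0,len(out),12): print(' ,'.join(out[i:i+12]))
def lin(a,b,n): return [tuple(np.array(a)+(np.array(b)-np.array(a))*k/n) for k in range(1,n+1)]
def tcp(cx,cy,h,L,z=.005):
    r=np.radians(h); return (cx-L*np.cos(r),cy-L*np.sin(r),z,h)
E
python3 - <<'E'
from h import *
o=monitor.get_obs();p=o['tool_pos']
up=(p[0],p[1],.295,167.3)
a=tcp(.434,.046,75,.038,.12)
rows([up]*2+lin(up,a,10))
E
```

```text
t 0.1 pos [0.1263 0.5604 0.2138] yaw 167.3 w 0.09197842270981013
0,0,-81,-0.00 ,0,0,-81,-0.00 ,-41,-47,-64,0.16 ,-82,-94,-46,0.32 ,-124,-142,-29,0.48 ,-165,-189,-11,0.64 ,-206,-236,7,0.81 ,-247,-283,24,0.97 ,-288,-330,42,1.13 ,-329,-378,59,1.29 ,-371,-425,77,1.45 ,-412,-472,94,1.61
```

Call:
arm_command --targets '[0,0,-60,0,0,0,-81,0,-41,-47,-81,0.16,-82,-94,-81,0.32,-124,-142,-81,0.48,-165,-189,-60,0.64,-206,-236,-40,0.81,-247,-283,-10,0.97,-288,-330,20,1.13,-329,-378,50,1.29,-371,-425,77,1.45,-412,-472,94,1.61]' --hand 22

```text
t: 1.6
tool_pos: [0.4079, 0.0377, 0.1305]
orientation: [[0.263, 0.965, -0.001], [0.965, -0.263, -0.001], [-0.001, -0.001, -1.0]]
wrist_force: [-0.0, 0.6, 0.4]
width: 0.0222
```

```bash
python3 - <<'E'
from h import *
a=tcp(.434,.046,75,.038,.12);b=tcp(.434,.046,75,.038,.006)
rows([a]*3+lin(a,b,4)+[b]*2)
E
```

```text
t 1.6 pos [0.4079 0.0377 0.1305] yaw 74.7 w 0.022235349914929693
-23,23,11,-0.00 ,-23,23,11,-0.00 ,-23,23,11,-0.00 ,-23,23,39,-0.00 ,-23,23,68,-0.00 ,-23,23,96,-0.00 ,-23,23,125,-0.00 ,-23,23,125,-0.00 ,-23,23,125,-0.00
```

Call:
arm_command --targets '[-23,23,11,0,-23,23,11,0,-23,23,11,0,-23,23,39,0,-23,23,68,0,-23,23,96,0,-23,23,118,0,-23,23,118,0,-23,23,118,0]'

```text
t: 2.72
tool_pos: [0.4246, 0.0098, 0.0136]
orientation: [[0.262, 0.965, 0.001], [0.965, -0.262, -0.002], [-0.001, 0.001, -1.0]]
wrist_force: [0.0, 1.1, -0.4]
width: 0.022
```

```bash
python3 - <<'E'
from h import *
o=monitor.get_obs();print(o['tool_pos'],o['wrist_force'])
snap('top','t1.png');snap('side','s1.png')
a=cv2.imread('pics/t1.png')[140:320,180:420];b=cv2.imread('pics/s1.png')[150:350,150:390]
cv2.imwrite('pics/c1.png',np.hstack([cv2.resize(a,(400,300)),cv2.resize(b,(360,300))]))
E
```

```text
[0.42460095 0.00981069 0.01363933] [ 0.02390991  1.09094032 -0.35375286]
```

View pics/c1.png

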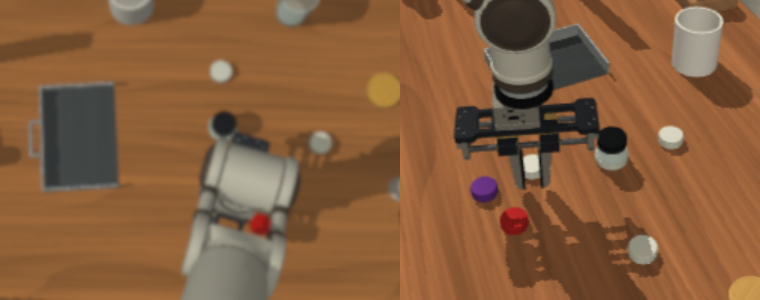

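The fingertips sit just behind cap C (side crop about (530,165)), centred and clear of the purple and red caps. Next I lower to 5 mm and push.

```bash
cat >> h.py <<'E'
TC=np.array([.5285,.276]);TX=np.array([.9986,.052]);TY=np.array([-.052,.9986])
def loc(x,y): return TC+x*TX+y*TY
E
python3 - <<'E'
from h import *
L=.025
p0=tcp(.434,.046,75,.038,.006)
s=[p0]
w=[(.434,.046,72),(.487,.185,76),(*loc(-.043,-.045),92),(*loc(-.043,.035),93)]
print(w)
P=[]
cur=(.434,.046,75)
n=[1,9,4,6]
for q,k in zip(w,n):
    P+=[tcp(*c,L,.005) for c in lin(cur,q,k)]; cur=q
P+=[P[-1]]*2
rows(s+P)
E
```

```text
[(0.434, 0.046, 72), (0.487, 0.185, 76), (np.float64(0.4879002), np.float64(0.228827), 92), (np.float64(0.4837402), np.float64(0.308715), 93)]
t 2.83 pos [0.425  0.0094 0.0138] yaw 74.8 w 0.02189539068376718
0,-1,8,-0.00 ,13,-2,9,0.05 ,29,0,9,0.04 ,46,2,9,0.03 ,62,3,9,0.02 ,78,5,9,0.02 ,95,7,9,0.01 ,111,9,9,0.00 ,128,11,9,-0.01 ,144,12,9,-0.01 ,161,14,9,-0.02 ,171,13,9,-0.09
182,12,9,-0.16 ,193,11,9,-0.23 ,204,10,9,-0.30 ,217,6,9,-0.30 ,230,2,9,-0.31 ,242,-2,8,-0.31 ,255,-6,8,-0.31 ,268,-10,8,-0.32 ,280,-14,8,-0.32 ,280,-14,8,-0.32 ,280,-14,8,-0.32
```

Call:
arm_command --targets '[0,-1,8,0,13,-2,9,0.05,29,0,9,0.04,46,2,9,0.03,62,3,9,0.02,78,5,9,0.02,95,7,9,0.01,111,9,9,0,128,11,9,-0.01,144,12,9,-0.01,161,14,9,-0.02,161,14,9,-0.02]'

```text
t: 4.32
tool_pos: [0.4813, 0.1621, 0.0047]
orientation: [[0.242, 0.97, 0.002], [0.97, -0.242, -0.002], [-0.001, 0.002, -1.0]]
wrist_force: [-0.2, -0.1, 0.7]
width: 0.0222
```

```bash
python3 - <<'E'
from h import *
L=.025
w=[(.487,.185,76),(*loc(-.043,-.045),92),(*loc(-.043,.035),93)]
P=[];cur=w[0]
for q,k in zip(w[1:],[5,6]):
    P+=[tcp(*c,L,.005) for c in lin(cur,q,k)]; cur=q
rows(P)
snap('side','s2.png');snap('top','t2.png')
a=cv2.imread('pics/t2.png')[140:320,180:420];b=cv2.imread('pics/s2.png')[120:350,130:390]
cv2.imwrite('pics/c2.png',np.hstack([cv2.resize(a,(400,300)),cv2.resize(b,(360,300))]))
E
```

```text
t 4.33 pos [0.4813 0.1621 0.0047] yaw 76.0 w 0.022194615900073073
7,-1,0,-0.06 ,16,-1,0,-0.11 ,25,-2,0,-0.17 ,33,-2,0,-0.22 ,42,-3,0,-0.28 ,55,-7,0,-0.28 ,68,-10,0,-0.28 ,81,-14,0,-0.29 ,93,-18,0,-0.29 ,106,-22,0,-0.29 ,119,-26,-1,-0.30
```

View pics/c2.png

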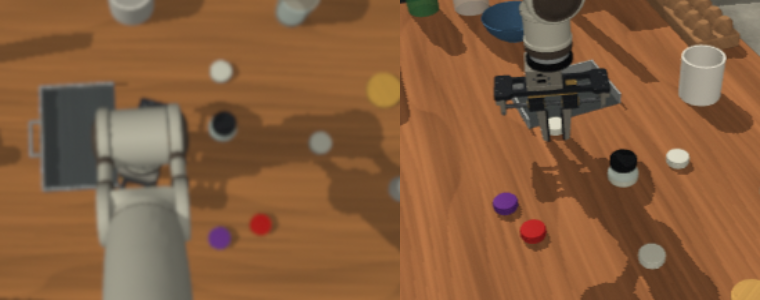

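Cap C is held in the V between the fingers right at the tray mouth (side crop (555,125)). Continuing in.

Call:
arm_command --targets '[7,-1,0,-0.06,16,-1,0,-0.11,25,-2,0,-0.17,33,-2,0,-0.22,42,-3,0,-0.28,55,-7,0,-0.28,68,-10,0,-0.28,81,-14,0,-0.29,93,-18,0,-0.29,106,-22,0,-0.29,116,-25,0,-0.3,116,-25,0,-0.3]'

```text
t: 5.92
tool_pos: [0.4845, 0.2804, 0.0043]
orientation: [[-0.056, 0.998, 0.001], [0.998, 0.056, -0.002], [-0.002, 0.001, -1.0]]
wrist_force: [0.0, -0.2, -0.4]
width: 0.0219
```

```bash
python3 - <<'E'
from h import *
o=monitor.get_obs();p=o['tool_pos'];R=o['orientation'];h=np.degrees(np.arctan2(R[1,0],R[0,0]))
print(o['wrist_force'])
b=tcp(p[0],p[1],h,.03,.005);c=(b[0],b[1],.10,h)
a=tcp(.6555,.028,116,.04,.12)
rows(lin((*p,h),b,2)+lin(b,c,3)+lin(c,a,7))
E
```

```text
[ 0.0044807  -0.18384986 -0.35954898]
t 5.92 pos [0.4845 0.2804 0.0043] yaw 93.2 w 0.02190996863248898
-15,0,0,-0.00 ,-30,0,-1,-0.00 ,-30,0,-32,-0.00 ,-30,0,-64,-0.00 ,-30,0,-96,-0.00 ,-69,25,-98,-0.06 ,-107,49,-101,-0.11 ,-145,74,-104,-0.17 ,-184,98,-107,-0.23 ,-222,123,-109,-0.28 ,-260,148,-112,-0.34 ,-299,172,-115,-0.40
```

Call:
arm_command --targets '[-15,0,0,0,-30,0,-1,0,-30,0,-32,0,-30,0,-64,0,-30,0,-105,0,-69,25,-115,-0.06,-107,49,-115,-0.11,-145,74,-115,-0.17,-184,98,-115,-0.23,-222,123,-115,-0.28,-260,148,-115,-0.34,-299,172,-115,-0.4]'

```text
t: 7.42
tool_pos: [0.6729, -0.0113, 0.1199]
orientation: [[-0.44, 0.898, 0.001], [0.898, 0.44, -0.002], [-0.002, -0.0, -1.0]]
wrist_force: [-0.1, 0.8, -0.4]
width: 0.0221
```

```bash
python3 - <<'E'
from h import *
a=tcp(.6555,.028,116,.04,.12);b=tcp(.6555,.028,116,.04,.006)
rows([a]*3+lin(a,b,4)+[b]*2)
E
```

```text
t 7.42 pos [ 0.6729 -0.0113  0.1199] yaw 116.1 w 0.022119187902352448
3,2,0,0.00 ,3,2,0,0.00 ,3,2,0,0.00 ,3,2,28,0.00 ,3,2,57,0.00 ,3,2,85,0.00 ,3,2,114,0.00 ,3,2,114,0.00 ,3,2,114,0.00
```

Call:
arm_command --targets '[3,2,0,0,3,2,28,0,3,2,57,0,3,2,85,0,3,2,105,0,3,2,115,0,3,2,115,0]'

```text
t: 8.3
tool_pos: [0.6731, -0.0079, 0.0047]
orientation: [[-0.44, 0.898, -0.0], [0.898, 0.44, -0.002], [-0.002, -0.001, -1.0]]
wrist_force: [0.9, 0.0, 0.6]
width: 0.022
```

```bash
python3 - <<'E'
from h import *
L=.025
snap('side','s3.png');snap('top','t3.png')
a=cv2.imread('pics/t3.png')[140:320,180:420];b=cv2.imread('pics/s3.png')[120:350,130:390]
cv2.imwrite('pics/c3.png',np.hstack([cv2.resize(a,(400,300)),cv2.resize(b,(360,300))]))
w=[(.6555,.028,116),(.580,.185,114),(*loc(.043,-.045),95),(*loc(.043,.035),93)]
P=[tcp(.6555,.028,116,L,.005)];cur=w[0]
for q,k in zip(w[1:],[10,5,6]):
    P+=[tcp(*c,L,.005) for c in lin(cur,q,k)]; cur=q
rows(P)
E
```

```text
t 8.4 pos [ 0.6743 -0.0081  0.0062] yaw 116.1 w 0.021985264999038655
16,-1,1,0.00 ,33,-1,1,0.01 ,51,-1,1,0.01 ,68,-1,1,0.01 ,85,-1,1,0.02 ,103,-1,1,0.02 ,120,-1,1,0.02 ,138,-1,1,0.03 ,155,-1,1,0.03 ,173,-1,1,0.03 ,190,-1,1,0.04 ,199,1,1,0.10
209,2,0,0.17 ,218,4,0,0.24 ,228,5,0,0.30 ,238,7,0,0.37 ,250,12,0,0.37 ,262,17,0,0.38 ,275,22,0,0.39 ,287,27,0,0.39 ,299,33,0,0.40 ,312,38,0,0.40
```

View pics/c3.png

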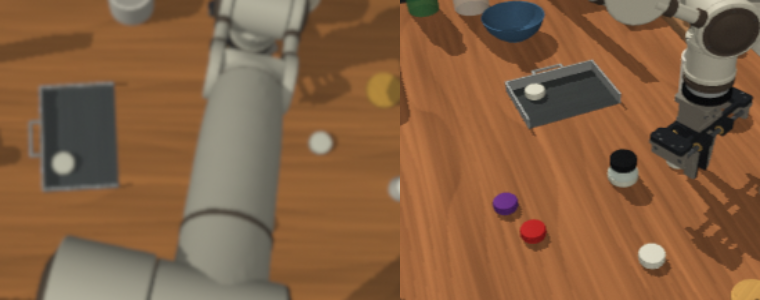

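Cap C lies deep in the tray on the left (top crop (63,162)). The fingers are behind cap A with the spice jar well clear. Pushing A.

Call:
arm_command --targets '[16,-1,1,0,33,-1,1,0.01,51,-1,1,0.01,68,-1,1,0.01,85,-1,1,0.02,103,-1,1,0.02,120,-1,1,0.02,138,-1,1,0.03,155,-1,1,0.03,173,-1,1,0.03,190,-1,1,0.04,190,-1,1,0.04]'

```text
t: 9.9
tool_pos: [0.5889, 0.1633, 0.0044]
orientation: [[-0.406, 0.914, 0.002], [0.914, 0.406, -0.002], [-0.003, 0.001, -1.0]]
wrist_force: [-0.1, -1.0, 0.7]
width: 0.0221
```

```bash
python3 - <<'E'
from h import *
L=.025
w=[(.580,.185,114),(*loc(.043,-.045),95),(*loc(.043,.035),93)]
P=[];cur=w[0]
for q,k in zip(w[1:],[5,6]):
    P+=[tcp(*c,L,.005) for c in lin(cur,q,k)]; cur=q
rows(P)
snap('side','s4.png');snap('top','t4.png')
a=cv2.imread('pics/t4.png')[140:320,180:420];b=cv2.imread('pics/s4.png')[120:350,130:390]
cv2.imwrite('pics/c4.png',np.hstack([cv2.resize(a,(400,300)),cv2.resize(b,(360,300))]))
E
```

```text
t 9.9 pos [0.5889 0.1633 0.0044] yaw 113.9 w 0.022100934597361226
8,2,-1,0.07 ,17,3,-1,0.13 ,27,4,-1,0.20 ,37,5,-1,0.26 ,46,6,-1,0.33 ,59,11,-1,0.34 ,71,16,-1,0.34 ,84,20,-1,0.35 ,96,25,-1,0.35 ,109,30,-1,0.36 ,122,34,-1,0.37
```

View pics/c4.png

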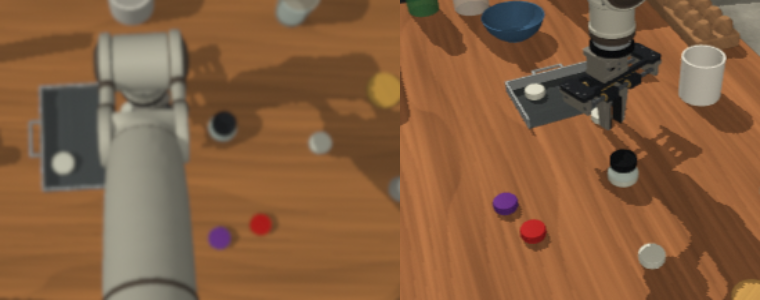

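```bash
python3 - <<'E'
from h import *
b=cv2.imread('pics/s4.png')
print(proj('side',(.5889,.1633,.0044)),proj('side',(.5787,.1861,.008)),proj('side',loc(.09,-.065).tolist()+[0]))
cv2.imwrite('pics/z4.png',cv2.resize(b[160:230,200:320],(720,420),interpolation=cv2.INTER_CUBIC))
E
```

```text
[282.78542966 214.58102977] [275.86889003 209.0281543 ] [287.16168238 200.79470532]
```

View pics/z4.png

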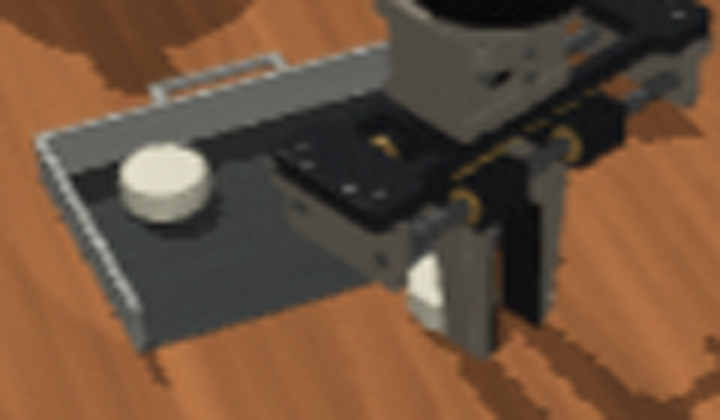

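Cap A (zoom (425,290)) is where the V should hold it: its left edge matches the predicted centre (456,294) and radius. Continuing into the tray.

Call:
arm_command --targets '[8,2,-1,0.07,17,3,-1,0.13,27,4,-1,0.2,37,5,-1,0.26,46,6,-1,0.33,59,11,-1,0.34,71,16,-1,0.34,84,20,-1,0.35,96,25,-1,0.35,109,30,-1,0.36,119,34,-1,0.37,119,34,-1,0.37]'

```text
t: 11.5
tool_pos: [0.5726, 0.2855, 0.0051]
orientation: [[-0.047, 0.999, 0.003], [0.999, 0.047, -0.002], [-0.003, 0.003, -1.0]]
wrist_force: [-0.2, -0.7, 0.2]
width: 0.0218
```

```bash
python3 - <<'E'
from h import *
o=monitor.get_obs();p=o['tool_pos'];R=o['orientation'];h=np.degrees(np.arctan2(R[1,0],R[0,0]))
b=tcp(p[0],p[1],h,.03,.005);c=(b[0],b[1],.12,h)
a=tcp(.528,-.150,113,.04,.12)
rows(lin((*p,h),b,2)+lin(b,c,3)+lin(c,a,7))
E
```

```text
t 11.5 pos [0.5726 0.2855 0.0051] yaw 92.7 w 0.02176670703427667
-15,0,0,-0.00 ,-30,0,0,-0.00 ,-30,0,-38,-0.00 ,-30,0,-76,-0.00 ,-30,0,-115,-0.00 ,-93,-7,-115,-0.05 ,-156,-14,-115,-0.10 ,-219,-22,-114,-0.15 ,-282,-29,-114,-0.20 ,-345,-36,-114,-0.25 ,-408,-44,-114,-0.30 ,-471,-51,-114,-0.35
```

Call:
arm_command --targets '[-15,0,0,0,-30,0,0,0,-30,0,-38,0,-30,0,-76,0,-30,0,-115,0,-85,-7,-115,-0.05,-140,-14,-115,-0.1,-200,-22,-114,-0.15,-260,-29,-114,-0.2,-320,-36,-114,-0.25,-375,-42,-114,-0.3,-430,-48,-114,-0.35]'

```text
t: 13.0
tool_pos: [0.5436, -0.1491, 0.1202]
orientation: [[-0.387, 0.922, 0.003], [0.922, 0.387, -0.003], [-0.004, 0.002, -1.0]]
wrist_force: [1.0, -0.3, -0.7]
width: 0.0219
```

```bash
python3 - <<'E'
from h import *
a=tcp(.528,-.150,113,.04,.12);b=tcp(.528,-.150,113,.04,.006)
rows([a]*3+lin(a,b,4)+[b]*2)
E
```

```text
t 13.0 pos [ 0.5436 -0.1491  0.1202] yaw 112.8 w 0.02188985192502496
-35,-15,0,-0.00 ,-35,-15,0,-0.00 ,-35,-15,0,-0.00 ,-35,-15,29,-0.00 ,-35,-15,57,-0.00 ,-34,-15,86,-0.00 ,-34,-15,114,-0.00 ,-34,-15,114,-0.00 ,-34,-15,114,-0.00
```

Call:
arm_command --targets '[-35,-15,0,0,-35,-15,0,0,-35,-15,29,0,-35,-15,57,0,-34,-15,86,0,-34,-15,106,0,-34,-15,115,0,-34,-15,115,0,-34,-15,115,0]'

```text
t: 14.12
tool_pos: [0.5442, -0.1871, 0.0065]
orientation: [[-0.387, 0.922, 0.005], [0.922, 0.387, -0.004], [-0.005, 0.003, -1.0]]
wrist_force: [-0.2, 0.2, 1.1]
width: 0.0219
```

```bash
python3 - <<'E'
from h import *
L=.025
snap('side','s5.png');snap('top','t5.png')
a=cv2.imread('pics/t5.png')[140:320,180:420];b=cv2.imread('pics/s5.png')[150:400,130:410]
cv2.imwrite('pics/c5.png',np.hstack([cv2.resize(a,(400,300)),cv2.resize(b,(360,320))[:300]]))
w=[(.528,-.150,113),(.478,-.03,108),(.475,.00,92),(.481,.06,84),(.505,.20,83),(*loc(.0,-.03),90),(*loc(0,.003),93)]
P=[tcp(.528,-.150,113,L,.005)];cur=w[0]
for q,k in zip(w[1:],[8,5,4,9,4,3]):
    P+=[tcp(*c,L,.005) for c in lin(cur,q,k)]; cur=q
print(w)
rows(P)
E
```

```text
[(0.528, -0.15, 113), (0.478, -0.03, 108), (0.475, 0.0, 92), (0.481, 0.06, 84), (0.505, 0.2, 83), (np.float64(0.53006), np.float64(0.24604200000000004), 90), (np.float64(0.5283439999999999), np.float64(0.2789958), 93)]
t 14.22 pos [ 0.5441 -0.1871  0.0064] yaw 112.8 w 0.021975527003124544
15,0,1,-0.00 ,32,-1,1,0.01 ,48,-1,1,0.02 ,64,-1,1,0.03 ,80,-1,1,0.04 ,97,-2,1,0.05 ,113,-2,1,0.06 ,129,-2,1,0.07 ,145,-2,1,0.08 ,151,-2,1,0.14 ,157,-1,1,0.19 ,163,-1,1,0.25
170,-1,1,0.31 ,176,0,0,0.36 ,189,6,0,0.40 ,203,13,0,0.43 ,217,19,0,0.47 ,230,25,0,0.50 ,244,34,0,0.50 ,257,42,0,0.51 ,270,51,0,0.51 ,284,59,0,0.51 ,297,68,0,0.51 ,310,76,0,0.51
324,84,0,0.52 ,337,93,0,0.52 ,350,101,0,0.52 ,358,112,0,0.49 ,366,123,0,0.46 ,374,134,0,0.43 ,382,145,0,0.40 ,392,149,0,0.38 ,402,153,0,0.36 ,412,157,0,0.35
```

View pics/c5.png

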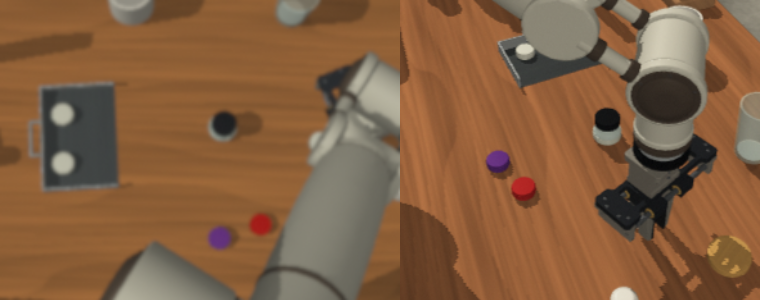

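Caps A and C are both deep in the tray (top crop (62,113) and (63,162)). The gripper is behind cap B and clear of the jar lid. Pushing B past the spice jar on the near side.

Call:
arm_command --targets '[15,0,1,0,32,-1,1,0.01,48,-1,1,0.02,64,-1,1,0.03,80,-1,1,0.04,97,-2,1,0.05,113,-2,1,0.06,129,-2,1,0.07,145,-2,1,0.08,151,-2,1,0.14,157,-1,1,0.19,157,-1,1,0.19]'

```text
t: 15.72
tool_pos: [0.482, -0.0419, 0.0045]
orientation: [[-0.207, 0.978, 0.004], [0.978, 0.207, -0.004], [-0.004, 0.004, -1.0]]
wrist_force: [0.6, -1.0, -1.0]
width: 0.0224
```

```bash
python3 - <<'E'
from h import *
L=.025
o=monitor.get_obs();p=o['tool_pos'];R=o['orientation'];h=np.radians(np.degrees(np.arctan2(R[1,0],R[0,0])))
c=p[:2]+L*np.array([np.cos(h),np.sin(h)]);hd=np.degrees(h);print('cap exp',c,hd)
snap('side','s6.png');snap('top','t6.png')
print(proj('side',(*c,.008)))
a=cv2.imread('pics/t6.png')[140:320,180:420];b=cv2.imread('pics/s6.png')[200:340,180:340]
cv2.imwrite('pics/c6.png',np.hstack([cv2.resize(a,(400,300)),cv2.resize(b,(343,300))]))
cur=(*c,hd);P=[]
w=[(.475,.00,92),(.483,.06,82),(.514,.20,80),(*loc(0,-.03),88),(*loc(0,.003),93)]
for q,k in zip(w,[3,5,9,4,3]):
    P+=[tcp(*c,L,.005) for c in lin(cur,q,k)]; cur=q
rows(P)
E
```

```text
cap exp [ 0.47685816 -0.01748292] 101.94361854058546
[264.92107588 276.26500319]
t 15.82 pos [ 0.4824 -0.0425  0.0046] yaw 101.9 w 0.02205379505052739
6,-1,0,0.06 ,12,-2,0,0.12 ,18,-3,-1,0.17 ,30,0,-1,0.21 ,42,4,-1,0.24 ,53,7,-1,0.28 ,65,10,-1,0.31 ,77,13,-1,0.35 ,91,20,-1,0.35 ,106,26,-1,0.36 ,120,33,-1,0.36 ,135,39,-1,0.36
149,46,-1,0.37 ,164,52,-1,0.37 ,178,59,-1,0.38 ,193,65,-1,0.38 ,208,72,-1,0.38 ,218,79,-1,0.35 ,228,86,-1,0.31 ,238,93,-1,0.28 ,248,100,-1,0.24 ,259,103,-1,0.21 ,270,105,-1,0.19 ,280,108,-1,0.16
```

View pics/c6.png

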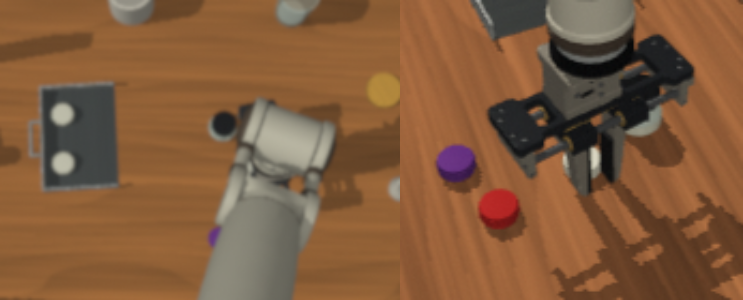

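Cap B is in the V (right crop (580,160)) and there is a gap to the spice jar (640,120). Continuing.

Call:
arm_command --targets '[6,-1,0,0.06,12,-2,0,0.12,18,-3,0,0.17,30,0,0,0.21,42,4,0,0.24,53,7,0,0.28,65,10,0,0.31,77,13,0,0.35,91,20,0,0.35,106,26,0,0.36,120,33,0,0.36,120,33,0,0.36]'

```text
t: 17.32
tool_pos: [0.4902, 0.0826, 0.0042]
orientation: [[0.149, 0.989, 0.005], [0.989, -0.149, -0.004], [-0.003, 0.006, -1.0]]
wrist_force: [-0.1, 0.4, 0.2]
width: 0.0222
```

```bash
python3 - <<'E'
from h import *
L=.025
o=monitor.get_obs();p=o['tool_pos'];R=o['orientation'];h=np.arctan2(R[1,0],R[0,0])
c=p[:2]+L*np.array([np.cos(h),np.sin(h)]);hd=np.degrees(h);print('cap exp',c,hd)
snap('side','s7.png');snap('top','t7.png')
print(proj('side',(*c,.008)))
a=cv2.imread('pics/t7.png')[140:320,180:420];b=cv2.imread('pics/s7.png')[160:300,180:340]
cv2.imwrite('pics/c7.png',np.hstack([cv2.resize(a,(400,300)),cv2.resize(b,(343,300))]))
cur=(*c,hd);P=[]
w=[(.514,.20,80),(*loc(0,-.03),88),(*loc(0,.003),93)]
for q,k in zip(w,[5,3,3]):
    P+=[tcp(*c,L,.005) for c in lin(cur,q,k)]; cur=q
rows(P)
E
```

```text
cap exp [0.49390543 0.10731886] 81.43836535838409
[254.22896723 237.18707981]
t 17.43 pos [0.4898 0.0817 0.0041] yaw 81.4 w 0.022007148614382473
20,1,-1,0.00 ,39,2,-1,0.01 ,58,3,-1,0.01 ,77,4,-1,0.02 ,96,6,-1,0.02 ,112,10,-1,-0.02 ,128,14,-1,-0.07 ,144,18,-1,-0.12 ,155,16,-1,-0.15 ,165,15,-1,-0.17 ,176,13,-1,-0.20
```

View pics/c7.png

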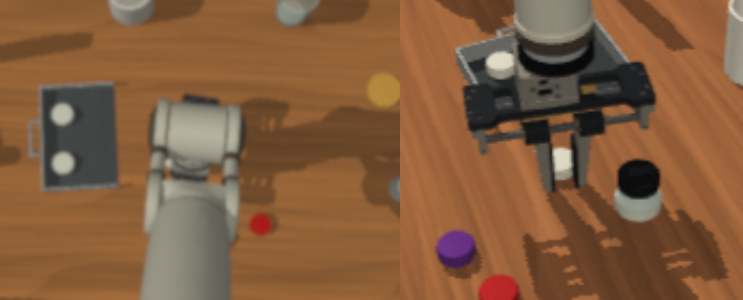

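Cap B is still centred between the fingers (right crop (562,163)) and past the spice jar. The last push takes it into the tray.

Call:
arm_command --targets '[18,1,-1,0,37,2,-1,0.01,56,3,-1,0.01,75,4,-1,0.02,94,6,-1,0.02,112,10,-1,-0.02,128,14,-1,-0.07,144,18,-1,-0.12,155,16,-1,-0.15,165,15,-1,-0.17,176,13,-1,-0.2,176,13,-1,-0.2]'

```text
t: 18.92
tool_pos: [0.5289, 0.2544, 0.0046]
orientation: [[-0.05, 0.999, 0.005], [0.999, 0.05, -0.004], [-0.004, 0.004, -1.0]]
wrist_force: [-0.5, -0.3, 0.4]
width: 0.0221
```

```bash
python3 - <<'E'
from h import *
o=monitor.get_obs();p=o['tool_pos'];R=o['orientation'];h=np.degrees(np.arctan2(R[1,0],R[0,0]))
b=tcp(p[0],p[1],h,.03,.005);c=(b[0],b[1],.15,h);a=(.42,-.15,.22,h)
rows(lin((*p,h),b,2)+lin(b,c,3)+lin(c,a,7))
E
```

```text
t 18.93 pos [0.5289 0.2544 0.0046] yaw 92.9 w 0.022134221639401527
-15,0,0,-0.00 ,-30,0,0,-0.00 ,-30,0,-49,-0.00 ,-30,0,-97,-0.00 ,-31,1,-145,-0.00 ,-83,-18,-155,-0.00 ,-136,-36,-165,-0.00 ,-189,-55,-175,-0.00 ,-241,-73,-185,-0.00 ,-294,-91,-195,-0.00 ,-347,-110,-204,-0.00 ,-399,-128,-214,-0.00
```

Call:
arm_command --targets '[-15,0,0,0,-30,0,0,0,-30,0,-49,0,-30,0,-97,0,-31,1,-145,0,-83,-18,-155,0,-136,-36,-165,0,-189,-55,-175,0,-241,-73,-185,0,-294,-91,-195,0,-294,-91,-195,0,-294,-91,-195,0]'

```text
t: 20.42
tool_pos: [0.4516, -0.0433, 0.2001]
orientation: [[-0.049, 0.999, 0.004], [0.999, 0.049, -0.003], [-0.004, 0.004, -1.0]]
wrist_force: [0.2, 0.1, -0.1]
width: 0.0217
```

```bash
python3 - <<'E'
from h import *
for n in('top','side'):
    p,d=snap(n,n+'9.png'); im=cv2.imread('pics/'+n+'9.png')
    hsv=cv2.cvtColor(im,cv2.COLOR_BGR2HSV); m=((hsv[...,1]<70)&(hsv[...,2]>130)).astype(np.uint8)
    k,l,s,c=cv2.connectedComponentsWithStats(m)
    for i in range(1,k):
        if 60<s[i,4]<400:
            w=ray(n,*c[i],.012); q=w[:2]-TC
            if np.hypot(*q)<.13: print(n,c[i].round(1),s[i,4],w.round(3),'tray local',(q@TX).round(3),(q@TY).round(3))
a=cv2.imread('pics/top9.png')[140:320,180:440];b=cv2.imread('pics/side9.png')[150:290,180:320]
cv2.imwrite('pics/c9.png',np.hstack([cv2.resize(a,(433,300)),cv2.resize(b,(300,300))]))
for nm,z in(('mouthL',.025),('mouthR',.025)):pass
o=monitor.get_obs();print(o['t'],o['wrist_force'],np.abs(o['joint_vel']).max())
E
```

```text
top [216.8 208. ] 128 [0.571 0.313 0.012] tray local 0.045 0.035
top [226.7 222.8] 131 [0.527 0.282 0.012] tray local -0.001 0.006
top [217.4 237.4] 126 [0.483 0.308 0.012] tray local -0.044 0.034
20.525 [-0.22309495 -0.06984621  0.28202391] 0.01291116485630641
```

View pics/c9.png

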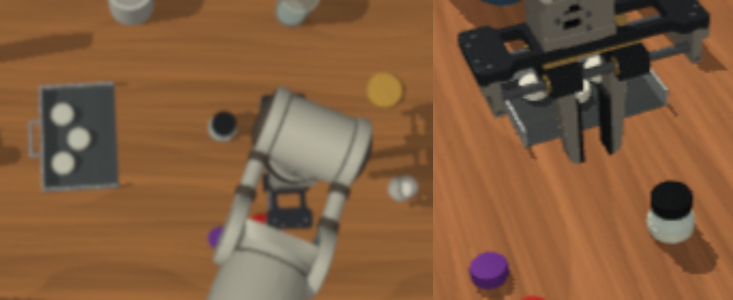

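View pics/top9.png

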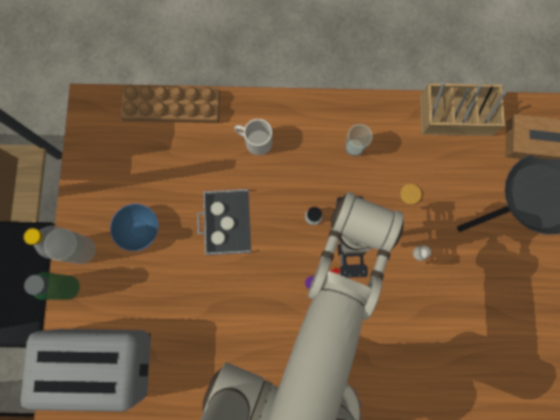

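The picture shows all three caps in the tray at (217,208), (227,223) and (217,237), about 55 mm or more past the y = -49 limit. Salt, jar lid, spice jar, mug, tumbler and bowl are at their first pixels. Handing in.

```bash
python3 -c "
from h import *
print(job_done())"
```

```text
the job is handed in; nothing more can be done
None
```

All three white caps are inside the tray and the job was handed in at about 20.5 s of the 64 s allowed. I swept each one in from behind with the fingertips 22 mm apart and about 5 mm above the table, without gripping or lifting any of them.

**Caps:** The last top view puts them at tray positions of about (-44, +34), (-1, +6) and (+45, +35) mm. All are well inside the walls and past the mouth, and they look flat.

**Other things on the table:** The salt shaker, spice jar, jar lid, mug, tumbler and bowl show at the same pixels as at the start. In the last pictures the arm partly hid the red and purple caps. They looked undisturbed in the earlier pictures and the planned paths kept clear of them.

**Robot:** The arm stood clear at the end, with its fingertips about 0.2 m above the table. The wrist force readings stayed around 1 N.

**Checks that fell short:** The gripper partly hid the caps in the final side view, so their end positions rest on the top view alone. I took the tray position from the top view only, with about 3 mm uncertainty, which is small against those margins.

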